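Bring the broad hammer head round on the carousel and set it out

ROBOT

A 7-joint arm with a two-finger parallel gripper is mounted at the origin on the work surface. World frame = base frame: x ahead of the robot, y to its left, z up, the work surface at z = 0. Lengths are in m, angles in rad, forces in N, time in s.
With the tool pointing down it reaches from about 0.4 to 0.85 m from the base axis. Payload 4.5 kg.
Tool frame: the origin (TCP) lies between the finger pads; the fingertips stand 19 mm ahead of it and the grasp point (between the pads) is the TCP (bot.finger_overhang is the distance from the TCP to the fingertips, in m); z points along the fingers, y is the direction in which the jaws open and shut (so a half turn about z gives the same grasp; the last joint's range is limited). The gripper opens to 88 mm and grips with 3 to 60 N. Pads are 18 mm wide; open, the fingers measure 123 mm over their backs; the gripper's body (75 mm by 187 mm) begins 45 mm behind the grasp point.
Start: joints at [1.242, 0.689, -0.195, 1.565, 0.157, 0.902, -0.215], TCP at [0.222, -0.584, 0.258] pointing down, gripper open.
Joint ranges: [-3.01, 3.01], [-0.46, 2.08], [-1.47, 1.51], [0.13, 2.56], [-1, 4.14], [0.04, 2.09], [-2.66, 2.66]. Speed limits (rad/s): [2.57, 2.57, 3.14, 3.14, 3.14, 3.14, 3.14].

INTERFACE

Orientations are given as a rotation vector (axis times angle).
In Python, from plant import bot gives the robot as it stands.
- The arm moves only by the tool arm_command, never from a script. Its argument "deltas" is a list of rows, each a list of 4 numbers: the shift along the tool's x, y, z in cm, then the turn about the tool's z in degrees. In form: [[x, y, z, turn], ...]. A call has 1 to 12 rows; each row shifts and turns the pose as measured when the row begins, along the tool's axes as they then stand; what a row does not reach is not made up. A row lasts 1/12 s, in which the tool goes at most 41.7 mm and 7.16 degrees, less where a joint would pass 70% of its speed; a pose out of reach is approached as far as the arm can. A call with a gripper value outside its range is refused whole. "fingers" is the opening, from -1 (shut) to 1 (fully open), set as the call begins (left out, the last holds). The fingers move at their own pace and stop on an object; "newtons" is the grip in N (left out, the last holds). Time passes only in rows, so rows that do not move let the fingers close. It gives the time, the measured TCP pose, the force and the opening at its end, in the units of the state.
- bot.state(): the state, without advancing time (a new reading comes with each control period).
- bot.camera(name): name is "scene" or "top"; returns a dict with "img" (400x640x3 uint8, red, green, blue), "mtx" (3x3 intrinsics, pixels), "world_to_cam" (4x4, takes a point from world to camera coordinates). Camera axes: x right, y up, looking along -z (the intrinsics and any distortion apply to the point x, -y, -z); pixel columns grow to the right and rows downward; lengths in m; the calibration is good to about 2 mm. A picture is of the moment at which its call begins. There is no depth.
- bot.hand_in(): hands the job in, once; it reports no verdict.
The state is a dict: "time_s": time; "q": joint angles; "joint_vel": joint speeds; "joint_torque": joint torques, N m; "eef_pos": TCP position; "tcp_rot": TCP orientation; "contact_force": force on the tool from outside, world axes, zero at the start; "moment": the same for the moment, N m; "gripper_width": finger opening in m.
Only numpy, scipy, OpenCV 4.12 (cv2) and the standard library are available. Lean on these libraries where they do the work, as an engineer would, in place of code of your own. Each camera call takes 0.05 s, during which the arm holds its last target.

TASK

Turn the parts carousel by its knob until the compartment with the broad flat hammer head stands in the middle of the cover's opening and comes to rest there. Then lift that head out through the opening and stand it upright in the steel dish, and leave the narrow flat head that looks like it standing in the carousel.

Things in the scene. Friction and masses are not known exactly. Their poses are not given: they have to be found in the camera images.
- stand: Carousel frame, fixed: red base 330 mm square, corner posts, flat clear cover, top 90 mm up. Origin: turntable axis at bench level. The cover's opening spans y -72 to 72, x -160 to 35 mm; its middle is the -x direction, roughly towards the robot. Round grey knob on the axis, 40 mm wide, 100 to 145 mm up, gripped at any yaw; turns the turntable 1:1, 170 degrees either way; stays where left.
- broad_head: The wanted aluminium screw-on hammer head, 0.11 kg, 46 mm tall: foot 34 mm wide, neck 18, top disc 42 mm wide, 16 thick (grip it there). Origin: centre of its underside, z up. Stands upright on the black turntable (290 mm wide, floor 30 mm above the bench, rim 42, six 60 degree compartments, their walls to 44 mm), 105 mm from the axis, at first 40 to 80 degrees to a side of the opening's middle.
- narrow_head: The look-alike to leave standing in its own compartment: same foot, neck and 46 mm height, but the flat disc on top is only 26 mm wide. Origin: centre of its underside, z up. Two more heads with the same foot, a ball and a cone (56 mm tall), stand in other compartments.
- dish: Shallow round steel dish fixed to the bench, 140 mm across the rim, 22 mm high, walls 4 mm; flat inner floor about 124 mm across, 5 mm above the bench. Origin: centre of its underside at bench level.
Not all that is in view belongs to the job. What is shaped like the dish but blue or yellow is not meant.

How it is judged:
By the outcome, as a careful person would: the job done as asked, in the order asked, and still so for the second after the job is handed in, with the robot touching nothing.
It also fails if it takes over 51 s, if anything falls off the work surface, if the arm or the gripper's body presses on something with over 40 N, if the wrist force passes 120 N, or if a joint passes its speed limit or range.

## Working session

There is one attempt and no reset: what is moved stays moved. The work goes in short steps, Python scripts to look and compute and a tool call to move; the robot and the scene stay as the last step left them, time stands still between calls to the robot, and variables do not carry over. Pictures are saved under pics/ and viewed, and the job is handed in when it is done.

Besides the shell and the picture viewer there is one more tool, called after ">>>" in YAML: its name, and indented under it one key for each argument. arm_command: Moves the arm, as the interface text tells. Its arguments: {"type":"object","properties":{"deltas":{"type":"array","items":{"type":"array","items":{"type":"number"}}},"fingers":{"type":"number"},"newtons":{"type":"number"}},"required":["deltas"]}

```bash
ls; mkdir -p pics; python3 - <<'E'
from plant import bot
import cv2
s=bot.state();print(s['time_s'],s['eef_pos'],s['tcp_rot'],s['gripper_width'],bot.finger_overhang)
for n in('scene','top'):
    c=bot.camera(n);cv2.imwrite(f'pics/{n}0.png',c['img'][:,:,::-1]);print(c['mtx'],c['world_to_cam'],c.keys())
E
```

```text
pics
0.0 [ 0.22153612 -0.58379338  0.25693001] [-3.08830523e+00 -5.66582009e-01  7.72245920e-04] 0.0878861311574416 0.019
[[392.01143975   0.         315.76209179]
 [  0.         392.01143975 201.10994729]
 [  0.           0.           1.        ]] [[ 0.12694958  0.99189078 -0.00603977 -0.01723557]
 [-0.80341455  0.10639424  0.58583729  0.4412156 ]
 [ 0.58172921 -0.06951936  0.81040619 -1.19770612]
 [ 0.          0.          0.          1.        ]] dict_keys(['img', 'mtx', 'world_to_cam'])
[[495.57194527   0.         324.66101174]
 [  0.         495.57194527 197.63527678]
 [  0.           0.           1.        ]] [[-0.00387593 -0.99996362  0.00759825 -0.05391242]
 [ 0.98968907 -0.00274795  0.14320611 -0.600809  ]
 [-0.14318002  0.00807497  0.98966372 -0.92049374]
 [ 0.          0.          0.          1.        ]] dict_keys(['img', 'mtx', 'world_to_cam'])
```

View pics/scene0.png

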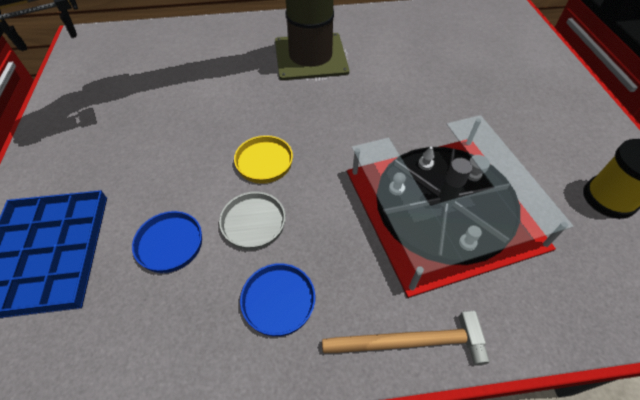

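View pics/top0.png

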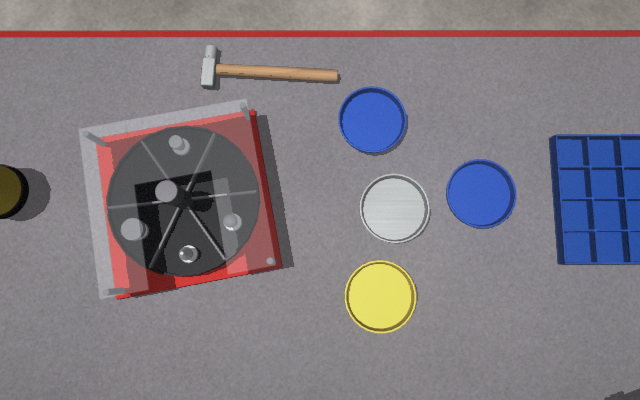

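```bash
cat > h.py <<'E'
from plant import bot
import cv2, numpy as np
def ray(c,u,v,z):
    M=c['world_to_cam'];K=c['mtx'];R=M[:3,:3];t=M[:3,3]
    d=np.array([(u-K[0,2])/K[0,0],-(v-K[1,2])/K[1,1],-1]);C=-R.T@t;d=R.T@d
    return (C+d*(z-C[2])/d[2])
def px(c,p):
    q=c['world_to_cam'][:3,:3]@np.array(p)+c['world_to_cam'][:3,3]
    K=c['mtx'];return np.array([K[0,2]+K[0,0]*q[0]/-q[2],K[1,2]+K[1,1]*q[1]/q[2]])
E
python3 - <<'E'
import cv2
a=cv2.imread('pics/top0.png')[90:310,70:300];cv2.imwrite('pics/topc.png',cv2.resize(a,None,fx=2.6,fy=2.6,interpolation=2))
a=cv2.imread('pics/scene0.png')[105:300,335:575];cv2.imwrite('pics/scenec.png',cv2.resize(a,None,fx=3,fy=3,interpolation=2))
E
```

```text
(no output)
```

View pics/topc.png

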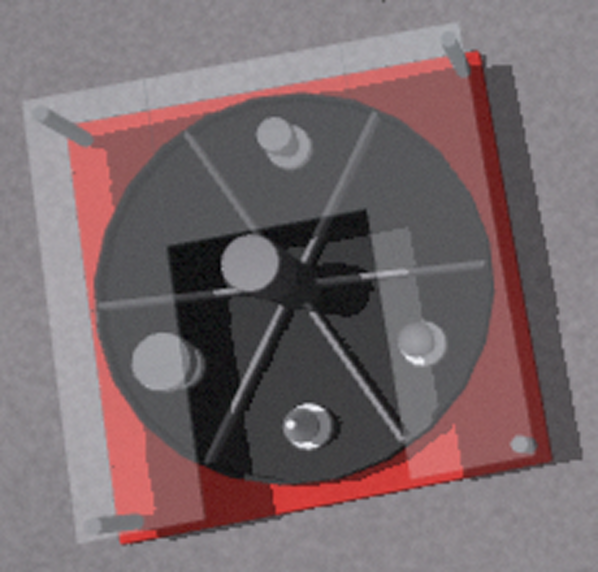

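View pics/scenec.png

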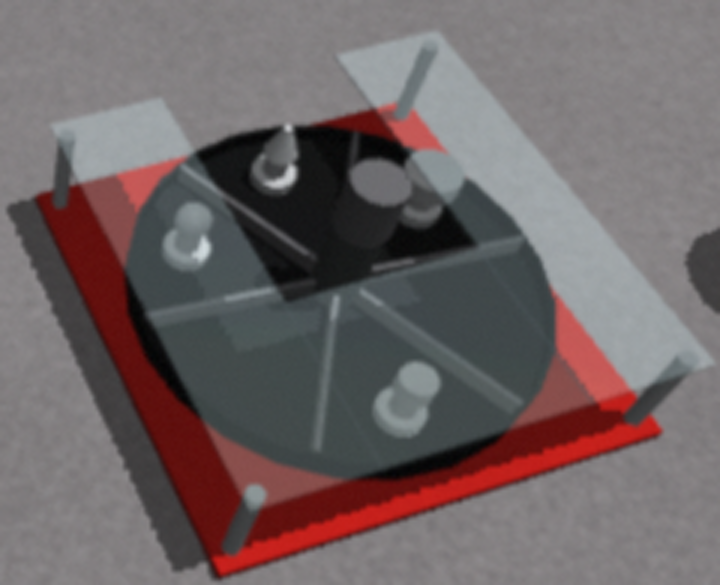

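```bash
python3 - <<'E'
from h import *
c=bot.camera('top');s=bot.camera('scene')
f=lambda x,y,z:ray(c,70+(x+.5)/2.6-.5,90+(y+.5)/2.6-.5,z)
g=lambda x,y,z:ray(s,335+(x+.5)/3-.5,105+(y+.5)/3-.5,z)
print('knob',f(250,263,.145),g(380,182,.145))
A=f(168,246,.09);B=f(367,209,.09);print('open far',A,B,np.linalg.norm(A-B),np.degrees(np.arctan2(*(A-B)[[1,0]]))-90)
H=f(162,361,.076);print('broad',H,g(435,172,.076))
print('narrow',f(276,133,.076),g(418,383,.076))
# turntable rim ellipse
for p in [(98,290,.042),(494,275,.042),(290,95,.042),(305,484,.042)]:print(f(*p))
# dish contour
hsv=cv2.cvtColor(c['img'],cv2.COLOR_RGB2HSV)
# spokes
for a,b in[((210,460),(283,312)),((402,437),(312,314)),((484,264),(350,278)),((100,305),(235,291)),((376,115),(305,250)),((188,135),(260,235))]:
    P=f(*a,.044);Q=f(*b,.044);print('spoke',P,np.degrees(np.arctan2(*(P-Q)[[1,0]])))
# base bottom edges
for p in [(121,543),(550,459)]:print('base corner',f(*p,0.0))
sub=c['img'][160:255,345:445].astype(int)
m=((sub.max(2)-sub.min(2)<14)&(sub.min(2)>150)).astype(np.uint8)
m=cv2.morphologyEx(m,cv2.MORPH_CLOSE,np.ones((5,5)));
cs=max(cv2.findContours(m,0,2)[0],key=cv2.contourArea);e=cv2.fitEllipse(cs);print(e)
for z in(.005,.022):print('dish',ray(c,345+e[0][0],160+e[0][1],z))
print('dish scene rim',ray(s,252,217,.022))
E
```

```text
knob [0.59861733 0.22077425 0.145     ] [0.5993516  0.22117949 0.145     ]
open far [0.61980906 0.29690331 0.09      ] [0.64632464 0.15618347 0.09      ] 0.14319619463619632 10.671022277681303
broad [0.5389427  0.30225264 0.076     ] [0.5401743  0.30406118 0.076     ]
narrow [0.70606828 0.22757069 0.076     ] [0.708197   0.22835125 0.076     ]
[0.59495991 0.36552193 0.042     ]
[0.60546421 0.07057886 0.042     ]
[0.74484255 0.22824318 0.042     ]
[0.45136695 0.20630456 0.042     ]
spoke [0.4689992  0.27569399 0.044     ] 155.71836358006615
spoke [0.48517691 0.13597328 0.044     ] -142.8120171591911
spoke [0.61350823 0.07792976 0.044     ] -84.09787426266222
spoke [0.58342502 0.36251414 0.044     ] 95.85631642464739
spoke [0.7284477  0.16181638 0.044     ] -25.752605649122053
spoke [0.71309031 0.30362931 0.044     ] 36.74646892632895
base corner [0.40727303 0.35498813 0.        ]
base corner [ 4.69056664e-01  3.08034532e-02 -1.11022302e-16]
((49.11198806762695, 47.722625732421875), (68.38525390625, 69.62706756591797), 126.77615356445312)
dish [ 0.58521357 -0.19642216  0.005     ]
dish [ 0.58311339 -0.19388194  0.022     ]
dish scene rim [ 0.58148132 -0.19272531  0.022     ]
```

Candidates (top view): broad flat head (132,229), narrow flat head (176,141), ball head (231,221), cone head (189,254). The close crop shows the disc at (132,229) is about 22 px wide against 13 px for (176,141), so (132,229) is the wanted one. Its measured position is (0.539, 0.303), 0.102 m from the axis, at a bearing of 126°. The opening's middle bears 190.7°, so the turntable turns +65°. The steel dish is at pixel (394,208), position (0.583, -0.194); the blue and yellow ones are decoys.

>>> arm_command:
  deltas:
    - [2.6,-2.5,0,0]
    - [2.6,-2.5,0,0]
    - [2.6,-2.5,0,0]
    - [2.6,-2.5,0,0]
    - [2.6,-2.5,0,0]
    - [2.6,-2.5,0,0]
    - [2.6,-2.5,0,0]
    - [2.6,-2.5,0,0]
    - [2.6,-2.5,0,0]
    - [2.6,-2.5,0,0]
    - [2.6,-2.5,0,0]
    - [2.6,-2.5,0,0]
  fingers: 1
  newtons: 30

```text
time_s: 1.2
eef_pos: [0.4103, -0.1872, 0.2534]
tcp_rot: [3.091, 0.533, -0.006]
contact_force: [1.0, -1.1, -0.8]
gripper_width: 0.0882
```

```bash
cat > d.py <<'E'
from h import *
from scipy.spatial.transform import Rotation as Ro
import sys
def rep(*t):
    s=bot.state();R=Ro.from_rotvec(s['tcp_rot']).as_matrix()
    y=np.degrees(np.arctan2(R[1,1],R[0,1]))
    print('t%.2f'%s['time_s'],'pos',s['eef_pos'].round(4),'jaw yaw %.1f'%y,'zax',R[:,2].round(3),'q',np.round(s['q'],2),'F',np.round(s['contact_force'],1),'M',np.round(s['moment'],2),'w %.4f'%s['gripper_width'])
    if len(t)>=3: print('delta tool cm',(R.T@(np.array(t[:3])-s['eef_pos'])*100).round(2))
    if len(t)>3: print('turn',((y-t[3]+180)%360-180))
if __name__=='__main__': rep(*map(float,sys.argv[1:]))
E
python3 d.py .599 .2205 .257 -144.3
```

```text
t1.20 pos [ 0.4103 -0.1872  0.2534] jaw yaw -70.4 zax [-0.003 -0.006 -1.   ] q [ 0.41  0.48 -0.14  2.08  0.12  0.6  -1.04] F [ 1.  -1.1 -0.8] M [-0.01 -0.07 -0.04] w 0.0882
delta tool cm [ 31.43 -32.09  -0.64]
turn 73.86789317942663
```

```bash
cat > plan.py <<'E'
from d import *
# plan.py x y z yaw n : rows with turn, straight line
a=list(map(float,sys.argv[1:6]));n=int(a[4])
s=bot.state();R=Ro.from_rotvec(s['tcp_rot']).as_matrix();y=np.degrees(np.arctan2(R[1,1],R[0,1]))
tt=((y-a[3]+180)%360-180);D=(np.array(a[:3])-s['eef_pos'])/n*100
print(tt/n,[ [round(float(v),1) for v in (R@Ro.from_euler('z',tt/n*i,degrees=True).as_matrix()).T@D]+[round(tt/n,1)] for i in range(n)])
E
python3 plan.py .599 .2205 .257 35.7 17
```

```text
-6.243065107092551 [[1.8, -1.9, -0.0, np.float64(-6.2)], [2.0, -1.7, -0.0, np.float64(-6.2)], [2.2, -1.4, -0.0, np.float64(-6.2)], [2.4, -1.2, -0.0, np.float64(-6.2)], [2.5, -0.9, -0.0, np.float64(-6.2)], [2.6, -0.7, -0.0, np.float64(-6.2)], [2.6, -0.4, -0.0, np.float64(-6.2)], [2.6, -0.1, -0.0, np.float64(-6.2)], [2.6, 0.2, -0.0, np.float64(-6.2)], [2.6, 0.5, -0.0, np.float64(-6.2)], [2.5, 0.8, -0.0, np.float64(-6.2)], [2.4, 1.0, -0.0, np.float64(-6.2)], [2.3, 1.3, -0.0, np.float64(-6.2)], [2.1, 1.5, -0.0, np.float64(-6.2)], [2.0, 1.8, -0.0, np.float64(-6.2)], [1.8, 2.0, -0.0, np.float64(-6.2)], [1.5, 2.1, -0.0, np.float64(-6.2)]]
```

>>> arm_command:
  deltas:
    - [1.8,-1.9,0,-6.2]
    - [2.0,-1.7,0,-6.2]
    - [2.2,-1.4,0,-6.2]
    - [2.4,-1.2,0,-6.2]
    - [2.5,-0.9,0,-6.2]
    - [2.6,-0.7,0,-6.2]
    - [2.6,-0.4,0,-6.2]
    - [2.6,-0.1,0,-6.2]
    - [2.6,0.2,0,-6.2]
    - [2.6,0.5,0,-6.2]
    - [2.5,0.8,0,-6.2]
    - [2.4,1.0,0,-6.2]

```text
time_s: 2.2
eef_pos: [0.5409, 0.122, 0.2521]
tcp_rot: [2.062, 2.365, -0.008]
contact_force: [-0.2, 0.6, -0.2]
gripper_width: 0.0883
```

```bash
python3 d.py; python3 plan.py .599 .2205 .22 35.7 7
```

```text
t2.20 pos [0.5409 0.122  0.2521] jaw yaw 7.8 zax [-0.    -0.007 -1.   ] q [-0.01  0.64 -0.5   1.78  0.4   0.83 -0.57] F [-0.2  0.6 -0.2] M [-0.07 -0.14  0.02] w 0.0883
-3.9795611085447797 [[1.3, 1.0, 0.4, np.float64(-4.0)], [1.2, 1.1, 0.4, np.float64(-4.0)], [1.1, 1.2, 0.4, np.float64(-4.0)], [1.0, 1.3, 0.4, np.float64(-4.0)], [1.0, 1.3, 0.4, np.float64(-4.0)], [0.9, 1.4, 0.4, np.float64(-4.0)], [0.8, 1.4, 0.4, np.float64(-4.0)]]
```

>>> arm_command:
  deltas:
    - [1.3,1.0,0.4,-4.0]
    - [1.2,1.1,0.4,-4.0]
    - [1.1,1.2,0.4,-4.0]
    - [1.0,1.3,0.4,-4.0]
    - [1.0,1.3,0.4,-4.0]
    - [0.9,1.4,0.4,-4.0]
    - [0.8,1.4,0.4,-4.0]
    - [0,0,0,0]

```text
time_s: 2.87
eef_pos: [0.5995, 0.2337, 0.2212]
tcp_rot: [1.38, 2.822, -0.003]
contact_force: [1.3, 0.9, 0.2]
gripper_width: 0.0881
```

```bash
python3 d.py .599 .2205 .127 35.7
```

```text
t2.87 pos [0.5995 0.2337 0.2212] jaw yaw 37.9 zax [-0.001 -0.002 -1.   ] q [-0.13  0.81 -0.61  1.53  0.53  0.97 -0.24] F [1.3 0.9 0.2] M [ 0.01 -0.12  0.01] w 0.0881
delta tool cm [-1.   -0.84  9.42]
turn 2.1787757678938817
```

>>> arm_command:
  deltas:
    - [-1.0,-0.8,0,2]
    - [0,0,2,0]
    - [0,0,2,0]
    - [0,0,2,0]
    - [0,0,1,0]
    - [0,0,0.5,0]
    - [0,0,0,0]

```text
time_s: 3.45
eef_pos: [0.5994, 0.2078, 0.1451]
tcp_rot: [1.466, 2.773, -0.014]
contact_force: [0.3, 0.4, -0.4]
gripper_width: 0.0879
```

```bash
python3 d.py .599 .2205 .127 35.7
```

```text
t3.45 pos [0.5994 0.2078 0.1451] jaw yaw 34.3 zax [ 0.   -0.01 -1.  ] q [-0.12  0.89 -0.54  1.61  0.6   0.81 -0.33] F [ 0.3  0.4 -0.4] M [-0.   -0.1  -0.03] w 0.0879
delta tool cm [1.08 0.69 1.79]
turn -1.4138723835098403
```

>>> arm_command:
  deltas:
    - [0.6,0.4,0,0]
    - [0,0,0,0]
    - [0,0,0,0]

```text
time_s: 3.7
eef_pos: [0.6004, 0.2143, 0.1472]
tcp_rot: [1.47, 2.768, -0.012]
contact_force: [-0.3, -1.0, -0.4]
gripper_width: 0.0881
```

```bash
python3 d.py .599 .2205 .127 35.7
```

```text
t3.70 pos [0.6004 0.2143 0.1472] jaw yaw 34.1 zax [ 0.003 -0.01  -1.   ] q [-0.13  0.89 -0.54  1.61  0.59  0.82 -0.33] F [-0.3 -1.  -0.4] M [-0.04 -0.18 -0.02] w 0.0881
delta tool cm [0.61 0.23 2.02]
turn -1.647584849750416
```

>>> arm_command:
  deltas:
    - [0.5,0.2,0.7,0]
    - [0,0,0.7,0]
    - [0,0,0.7,0]
    - [0,0,0.2,0]
    - [0,0,0,0]
    - [0,0,0,0]

```text
time_s: 4.2
eef_pos: [0.5999, 0.222, 0.1236]
tcp_rot: [1.468, 2.768, -0.006]
contact_force: [-0.5, 0.9, -0.7]
gripper_width: 0.0886
```

```bash
python3 d.py .599 .2205 .127 35.7
```

```text
t4.20 pos [0.5999 0.222  0.1236] jaw yaw 34.1 zax [ 0.006 -0.008 -1.   ] q [-0.16  0.92 -0.52  1.61  0.62  0.78 -0.36] F [-0.5  0.9 -0.7] M [-0.04 -0.08 -0.01] w 0.0886
delta tool cm [-0.08 -0.16 -0.34]
turn -1.5747369948104506
```

>>> arm_command:
  deltas:
    - [0,0,0,0]
    - [0,0,0,0]
    - [0,0,0,0]
    - [0,0,0,0]
    - [0,0,0,0]
    - [0,0,0,0]
  fingers: -1
  newtons: 30

```text
time_s: 4.7
eef_pos: [0.6002, 0.2218, 0.124]
tcp_rot: [1.469, 2.767, -0.006]
contact_force: [0.4, 0.4, -0.2]
gripper_width: 0.0502
```

```bash
python3 d.py .599 .2205 .127 35.7
```

```text
t4.70 pos [0.6002 0.2218 0.124 ] jaw yaw 34.1 zax [ 0.006 -0.008 -1.   ] q [-0.15  0.92 -0.52  1.61  0.62  0.78 -0.36] F [ 0.4  0.4 -0.2] M [ 0.01 -0.17 -0.01] w 0.0502
delta tool cm [-0.04 -0.17 -0.3 ]
turn -1.6154790165006432
```

>>> arm_command:
  deltas:
    - [0,0,0,0]
    - [0,0,0,0]
    - [0,0,0,0]
    - [0,0,0,0]

```text
time_s: 5.03
eef_pos: [0.5989, 0.2207, 0.1239]
tcp_rot: [1.469, 2.768, -0.011]
contact_force: [-0.2, -0.3, -0.0]
gripper_width: 0.039
```

```bash
python3 d.py .599 .2205 .127 35.7
```

```text
t5.03 pos [0.5989 0.2207 0.1239] jaw yaw 34.1 zax [ 0.004 -0.01  -1.   ] q [-0.15  0.92 -0.52  1.62  0.62  0.78 -0.36] F [-0.2 -0.3 -0. ] M [-0.17  0.13 -0.02] w 0.0390
delta tool cm [-0.03 -0.01 -0.31]
turn -1.6264940898755071
```

>>> arm_command:
  deltas:
    - [0,0,0,-2]
    - [0,0,0,-3]
    - [0,0,0,-4]
    - [0,0,0,-4]
    - [0,0,0,-4]
    - [0,0,0,-4]
    - [0,0,0,-4]
    - [0,0,0,-4]
    - [0,0,0,-4]
    - [0,0,0,-4]
    - [0,0,0,-3]
    - [0,0,0,-2]

```text
time_s: 6.03
eef_pos: [0.5995, 0.2216, 0.1239]
tcp_rot: [0.331, 3.119, -0.01]
contact_force: [-2.0, -0.6, 0.4]
gripper_width: 0.0395
```

```bash
python3 d.py .599 .2205 .124 98.9
```

```text
t6.03 pos [0.5995 0.2216 0.1239] jaw yaw 77.9 zax [ 0.005 -0.007 -1.   ] q [-0.06  0.97 -0.71  1.61  0.79  0.87  0.27] F [-2.  -0.6  0.4] M [ 0.06  0.13 -0.14] w 0.0395
delta tool cm [ 0.02 -0.12 -0.  ]
turn -21.00296292913987
```

>>> arm_command:
  deltas:
    - [0,-0.1,0,-3]
    - [0,0,0,-4]
    - [0,0,0,-4]
    - [0,0,0,-4]
    - [0,0,0,-2]
    - [0,0,0,-1]
    - [0,0,0,0]
    - [0,0,0,0]

```text
time_s: 6.7
eef_pos: [0.5995, 0.222, 0.1239]
tcp_rot: [-0.184, 3.132, -0.006]
contact_force: [-0.8, -0.6, 0.5]
gripper_width: 0.0394
```

```bash
cat > snap.py <<'E'
from h import *
n=sys.argv[1] if 0 else __import__('sys').argv[1]
c=bot.camera('top');cv2.imwrite(f'pics/{n}t.png',c['img'][:,:,::-1])
s=bot.camera('scene');cv2.imwrite(f'pics/{n}s.png',s['img'][:,:,::-1])
a=cv2.resize(c['img'][90:310,70:300,::-1],None,fx=2.6,fy=2.6,interpolation=2);cv2.imwrite(f'pics/{n}tc.png',a)
a=cv2.resize(s['img'][105:300,335:575,::-1],None,fx=3,fy=3,interpolation=2);cv2.imwrite(f'pics/{n}sc.png',a)
E
python3 d.py .599 .2205 .124 98.9; python3 snap.py b
```

```text
t6.70 pos [0.5995 0.222  0.1239] jaw yaw 96.7 zax [ 0.005 -0.003 -1.   ] q [-0.03  0.99 -0.79  1.61  0.85  0.92  0.55] F [-0.8 -0.6  0.5] M [-0.03 -0.01  0.05] w 0.0394
delta tool cm [ 0.07 -0.14 -0.01]
turn -2.169290994642921
```

View pics/btc.png

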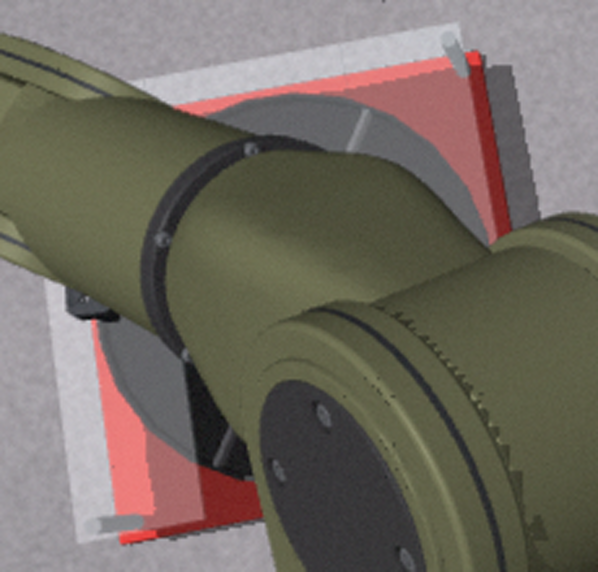

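View pics/bsc.png

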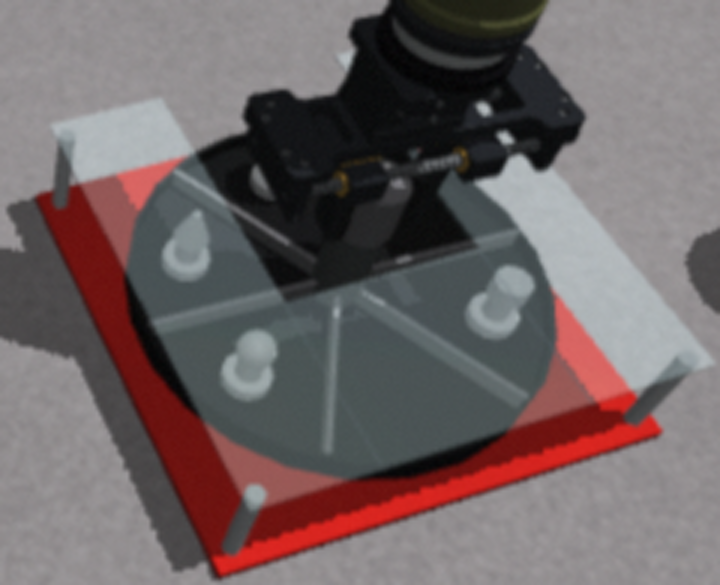

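```bash
python3 - <<'E'
from h import *
s=bot.camera('scene');c=bot.camera('top')
g=lambda x,y,z=.044:ray(s,335+(x+.5)/3-.5,105+(y+.5)/3-.5,z)
f=lambda x,y,z=.044:ray(c,70+(x+.5)/2.6-.5,90+(y+.5)/2.6-.5,z)
O=np.array([.599,.2205,.044])
for P in [g(178,172),g(518,235),g(155,325),g(330,450),g(523,400),f(218,463),f(366,113)]:
    d=P-O;a=np.degrees(np.arctan2(d[1],d[0]))%360;print(P,a,a%60,np.linalg.norm(d))
P=g(513,280,.076)-O;print('narrow',np.degrees(np.arctan2(P[1],P[0]))%360,np.linalg.norm(P[:2]))
E
```

```text
[0.48880129 0.1335559  0.044     ] 218.2725810889417 38.272581088941706 0.14036749108424815
[0.5803389  0.36195744 0.044     ] 97.5150786753884 37.515078675388395 0.1426830150719742
[0.62281531 0.0841422  0.044     ] 279.90695692199137 39.906956921991366 0.13842188807518088
[0.7313576  0.17220264 0.044     ] 339.9529480714293 39.95294807142932 0.14089417839030519
[0.7122408 0.3087459 0.044    ] 37.92844926966414 37.92844926966414 0.1435646838142077
[0.46680499 0.2697624  0.044     ] 159.56211982301824 39.562119823018236 0.141075531434717
[0.73002745 0.16945381 0.044     ] 338.71490991203825 38.71490991203825 0.14061972505229375
narrow 68.01968321258941 0.10747048994449188
```

>>> arm_command:
  deltas:
    - [0,0,0,-2]
    - [0,0,0,-1]
    - [0,0,0,0]
    - [0,0,0,0]

```text
time_s: 7.23
eef_pos: [0.5995, 0.2221, 0.124]
tcp_rot: [-0.267, 3.126, -0.006]
contact_force: [-0.2, -0.6, 0.7]
gripper_width: 0.0392
```

```bash
python3 d.py .599 .2205 .124 98.9
```

```text
t7.23 pos [0.5995 0.2221 0.124 ] jaw yaw 99.8 zax [ 0.005 -0.004 -1.   ] q [-0.02  0.99 -0.8   1.61  0.86  0.92  0.6 ] F [-0.2 -0.6  0.7] M [-0.03  0.06  0.05] w 0.0392
delta tool cm [ 0.08 -0.15 -0.  ]
turn 0.8602601556619334
```

>>> arm_command:
  deltas:
    - [0,0,0,0]
    - [0,0,0,0]
    - [0,0,0,0]
    - [0,0,0,0]
    - [0,0,0,0]
    - [0,0,0,0]
  fingers: 0.6

```text
time_s: 7.73
eef_pos: [0.601, 0.2225, 0.1241]
tcp_rot: [-0.262, 3.123, -0.004]
contact_force: [0.2, -0.5, 0.1]
gripper_width: 0.0703
```

>>> arm_command:
  deltas:
    - [0,0,-1,0]
    - [0,0,-2,0]
    - [0,0,-3,0]
    - [0,0,-3,0]
    - [-2,1,-3,0]
    - [-3,2,-2,0]
    - [-3,2,-1,0]
    - [-3,2,0,0]
    - [-1,1,0,0]
    - [0,0,0,0]

```text
time_s: 8.57
eef_pos: [0.705, 0.3231, 0.2877]
tcp_rot: [-0.264, 3.127, 0.0]
contact_force: [-1.6, 0.4, 0.4]
gripper_width: 0.0705
```

```bash
python3 d.py ; python3 snap.py c
```

```text
t8.57 pos [0.705  0.3231 0.2877] jaw yaw 99.6 zax [ 0.004  0.001 -1.   ] q [-0.2   1.   -0.86  0.93  0.7   1.45  0.87] F [-1.6  0.4  0.4] M [ 0.04 -0.06  0.03] w 0.0705
```

View pics/ctc.png

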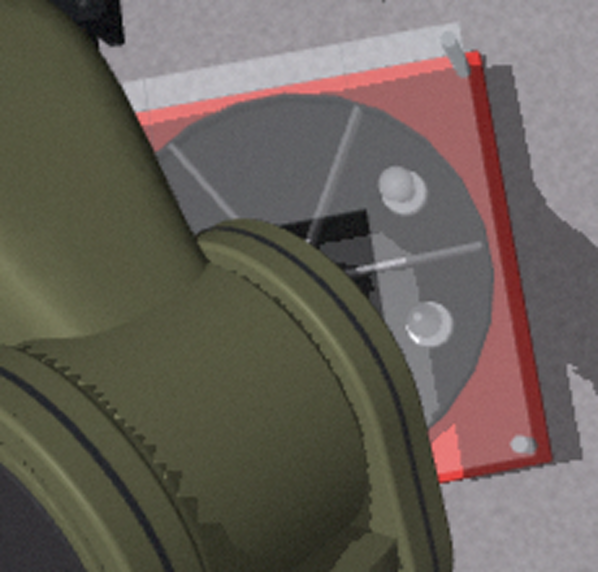

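View pics/csc.png

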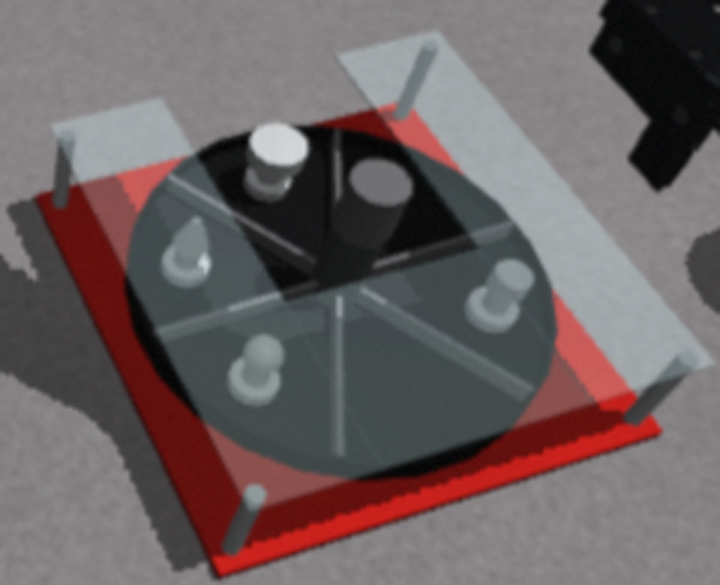

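```bash
python3 - <<'E'
from h import *
s=bot.camera('scene');c=bot.camera('top')
g=lambda x,y,z=.044:ray(s,335+(x+.5)/3-.5,105+(y+.5)/3-.5,z)
f=lambda x,y,z=.044:ray(c,70+(x+.5)/2.6-.5,90+(y+.5)/2.6-.5,z)
O=np.array([.599,.2205,.044])
for P in [g(170,179),g(510,226),g(155,330),g(339,453),g(530,392),g(337,137),f(481,245),f(357,108),f(174,148)]:
    d=P-O;a=np.degrees(np.arctan2(d[1],d[0]))%360;print(P,a,a%60,np.linalg.norm(d))
im=s['img'][140:178,412:440].astype(int);m=(im.min(2)>150).astype(np.uint8)
cs=max(cv2.findContours(m,0,2)[0],key=cv2.contourArea);print(cv2.boundingRect(cs),cv2.fitEllipse(cs))
for p in [(278,146)]:
  Q=g(*p,.076);P=Q-O;print('broad',Q,np.degrees(np.arctan2(P[1],P[0]))%360,np.linalg.norm(P[:2]))
E
```

```text
[0.49483258 0.12591578 0.044     ] 222.23950996273726 42.23950996273726 0.14070190129291268
[0.57160913 0.3596368  0.044     ] 101.13699614014138 41.13699614014138 0.14180729833480799
[0.62684821 0.0831882  0.044     ] 281.4646592122072 41.46465921220721 0.14010729038002048
[0.73417014 0.17718054 0.044     ] 342.2303329444272 42.230332944427175 0.1419420385237029
[0.7070433  0.31579407 0.044     ] 41.41225546266625 41.41225546266625 0.1440635770126223
[0.46994281 0.26362487 0.044     ] 161.52278689245003 41.52278689245003 0.13607171514626779
[0.62793794 0.08040767 0.044     ] 281.67105857821895 41.67105857821895 0.14304987082132603
[0.7339583 0.1764051 0.044    ] 341.9062409472857 41.90624094728571 0.14197923260593154
[0.7030037  0.31370108 0.044     ] 41.864545987039996 41.864545987039996 0.13965389470212763
(7, 5, 18, 15) ((15.449373245239258, 12.427072525024414), (13.365421295166016, 18.754667282104492), 110.41984558105469)
broad [0.50083715 0.20012615 0.076     ] 191.72535133566663 0.10025487336855966
```

```bash
python3 - <<'E'
from h import *
s=bot.camera('scene');print(ray(s,427.45,152.4,.076),ray(s,427.45,153.0,.076))
E
python3 d.py .497 .1995 .2 100.7
```

```text
[0.49818292 0.20118821 0.076     ] [0.49991209 0.20066757 0.076     ]
t8.82 pos [0.7045 0.3177 0.2869] jaw yaw 99.5 zax [ 0.003 -0.005 -1.   ] q [-0.2   0.99 -0.85  0.94  0.7   1.45  0.87] F [-0.7 -0.1  0.1] M [ 0.09 -0.15  0.01] w 0.0701
delta tool cm [22.43 -8.18  8.7 ]
turn -1.172503871084416
```

>>> arm_command:
  deltas:
    - [2,-0.8,0,-1]
    - [2.6,-0.9,0.5,0]
    - [2.6,-0.9,1,0]
    - [2.6,-0.9,1,0]
    - [2.6,-0.9,1,0]
    - [2.6,-0.9,1,0]
    - [2,-0.8,1,0]
    - [1.5,-0.5,1,0]
    - [0.5,-0.2,0.5,0]
    - [0,0,0,0]
    - [0,0,0,0]

```text
time_s: 9.73
eef_pos: [0.5139, 0.1916, 0.2145]
tcp_rot: [0.27, -3.126, 0.032]
contact_force: [1.2, -1.1, 0.9]
gripper_width: 0.0706
```

```bash
python3 d.py .4975 .2 .2 100.7
```

```text
t9.73 pos [0.5139 0.1916 0.2145] jaw yaw 99.9 zax [-0.002 -0.02  -1.   ] q [ 0.05  0.78 -0.88  1.82  0.76  0.94  0.56] F [ 1.2 -1.1  0.9] M [ 0.05 -0.12  0.  ] w 0.0706
delta tool cm [1.46 1.14 1.44]
turn -0.8367322026981867
```

>>> arm_command:
  deltas:
    - [0.8,0.5,0.7,-0.5]
    - [0.4,0.3,0.7,0]
    - [0,0,0,0]
    - [0,0,0,0]

```text
time_s: 10.07
eef_pos: [0.5027, 0.1966, 0.2017]
tcp_rot: [0.277, -3.129, 0.03]
contact_force: [0.6, -0.3, -0.1]
gripper_width: 0.0705
```

```bash
python3 d.py .4975 .2 .069 100.7; python3 snap.py e
```

```text
t10.07 pos [0.5027 0.1966 0.2017] jaw yaw 100.1 zax [ 0.002 -0.019 -1.   ] q [ 0.03  0.79 -0.86  1.86  0.79  0.89  0.51] F [ 0.6 -0.3 -0.1] M [ 0.04 -0.15  0.03] w 0.0705
delta tool cm [ 0.43  0.68 13.26]
turn -0.5699991604792558
```

View pics/esc.png

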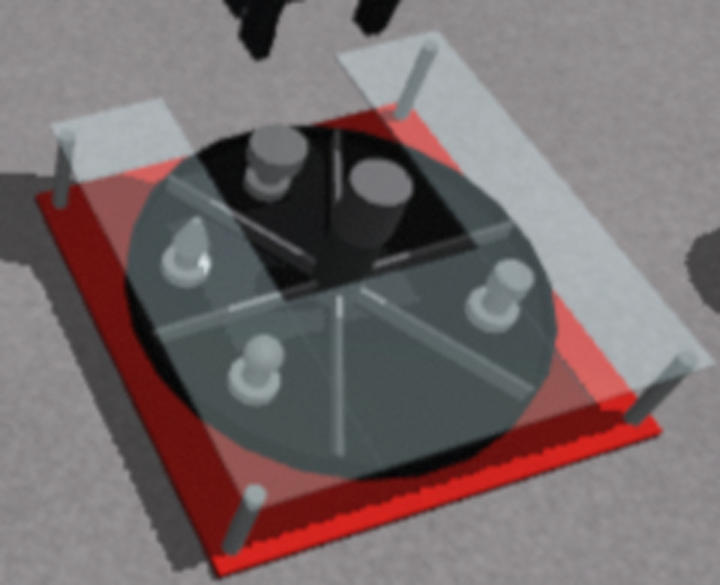

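>>> arm_command:
  deltas:
    - [0.2,0.3,1,0]
    - [0.2,0.3,2,0]
    - [0,0,2,0]
    - [0,0,1.5,0]
    - [0,0,0.5,0]
    - [0,0,0,0]
    - [0,0,0,0]

```text
time_s: 10.75
eef_pos: [0.5001, 0.2033, 0.1281]
tcp_rot: [-0.273, 3.126, -0.024]
contact_force: [0.2, 0.0, 0.6]
gripper_width: 0.0704
```

```bash
python3 d.py .4975 .2 .069 100.7
```

```text
t10.75 pos [0.5001 0.2033 0.1281] jaw yaw 100.0 zax [ 0.005 -0.015 -1.   ] q [-0.04  0.88 -0.77  1.91  0.93  0.75  0.38] F [0.2 0.  0.6] M [ 0.04 -0.17 -0.  ] w 0.0704
delta tool cm [ 0.33 -0.18  5.91]
turn -0.7163426291738801
```

>>> arm_command:
  deltas:
    - [0.2,-0.1,0.8,0]
    - [0.1,-0.1,1.2,0]
    - [0,0,1.2,0]
    - [0,0,1,0]
    - [0,0,0.5,0]
    - [0,0,0,0]
    - [0,0,0,0]

```text
time_s: 11.33
eef_pos: [0.4999, 0.2017, 0.0814]
tcp_rot: [-0.27, 3.119, -0.018]
contact_force: [0.0, -0.1, 0.9]
gripper_width: 0.0703
```

```bash
python3 d.py .4975 .2 .069 100.7
```

```text
t11.33 pos [0.4999 0.2017 0.0814] jaw yaw 99.9 zax [ 0.012 -0.01  -1.   ] q [-0.08  0.95 -0.69  1.94  1.04  0.66  0.28] F [ 0.  -0.1  0.9] M [ 0.04 -0.13  0.01] w 0.0703
delta tool cm [ 0.28 -0.11  1.24]
turn -0.8024812609609739
```

>>> arm_command:
  deltas:
    - [0.2,-0.1,0.6,0]
    - [0,0,0.4,0]
    - [0,0,0,0]
    - [0,0,0,0]

```text
time_s: 11.67
eef_pos: [0.4987, 0.2007, 0.0717]
tcp_rot: [-0.27, 3.117, -0.016]
contact_force: [-0.3, 0.8, -0.1]
gripper_width: 0.0705
```

```bash
python3 d.py .4975 .2 .069 100.7; python3 snap.py f
```

```text
t11.67 pos [0.4987 0.2007 0.0717] jaw yaw 99.9 zax [ 0.014 -0.009 -1.   ] q [-0.09  0.96 -0.68  1.95  1.07  0.64  0.26] F [-0.3  0.8 -0.1] M [ 0.1  -0.08 -0.02] w 0.0705
delta tool cm [ 0.14 -0.05  0.27]
turn -0.8156968738194337
```

View pics/fsc.png

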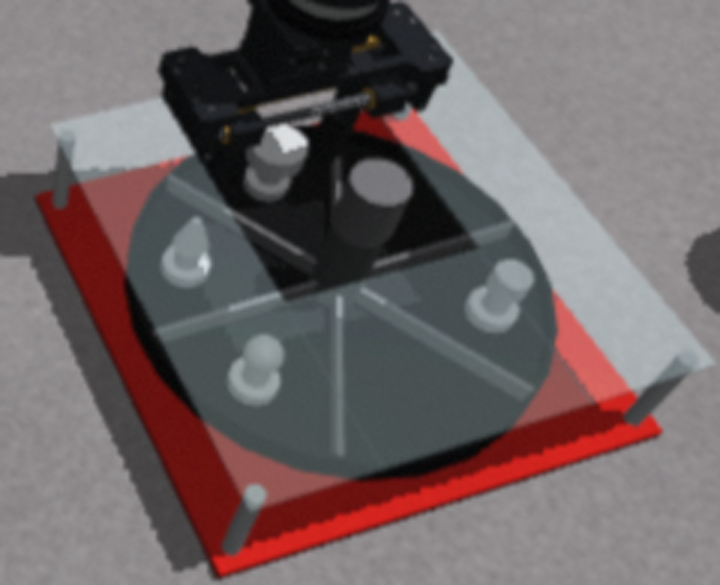

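```bash
python3 - <<'E'
from h import *
s=bot.camera('scene')
for p in [(.4987,.2007,.0717),(.4987,.2007,.053),(.4987,.2007,.117),(.4987-.006,.2007+.035,.053),(.4987+.006,.2007-.035,.053)]:
    u=px(s,p);print((u-[335,105]+.5)*3-.5)
cv2.imwrite('pics/fz.png',cv2.resize(s['img'][110:200,375:495,::-1],None,fx=6.5,fy=6.5,interpolation=2))
E
```

```text
[276.59283652 147.80076289]
[270.9949451  164.90579136]
[291.00424746 103.76496875]
[313.94517145 154.37882068]
[227.46164287 175.57567217]
```

View pics/fz.png

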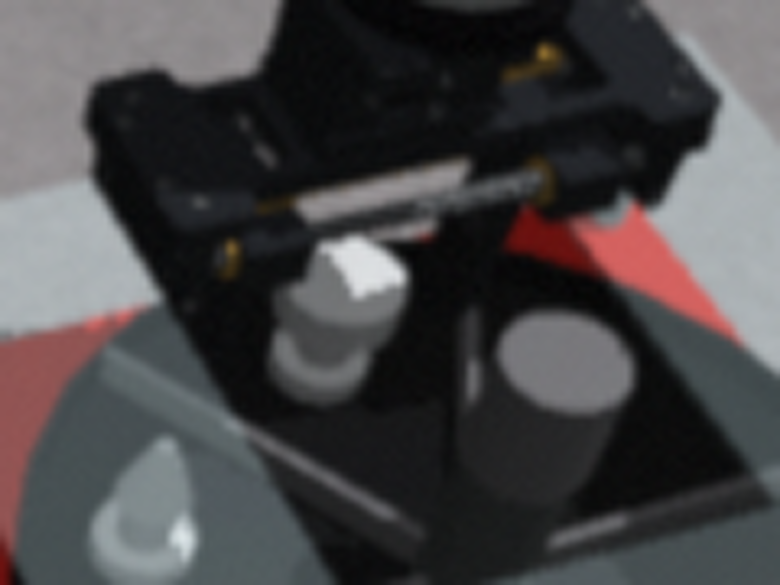

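>>> arm_command:
  deltas:
    - [0.1,0,0.2,0]
    - [0,0,0,0]
    - [0,0,0,0]
    - [0,0,0,0]
    - [0,0,0,0]
    - [0,0,0,0]
    - [0,0,0,0]
    - [0,0,0,0]
  fingers: -1
  newtons: 25

```text
time_s: 12.48
eef_pos: [0.4981, 0.2008, 0.0701]
tcp_rot: [-0.269, 3.116, -0.015]
contact_force: [0.7, 0.8, -0.8]
gripper_width: 0.0409
```

```bash
python3 d.py .4975 .2 .069 100.7
```

```text
t12.48 pos [0.4981 0.2008 0.0701] jaw yaw 99.9 zax [ 0.015 -0.008 -1.   ] q [-0.09  0.96 -0.67  1.95  1.08  0.64  0.25] F [ 0.7  0.8 -0.8] M [ 0.11 -0.14 -0.03] w 0.0409
delta tool cm [ 0.08 -0.07  0.11]
turn -0.8283643437782189
```

Held at 41 mm, which matches the 42 mm disc. Next I lift it straight up.

>>> arm_command:
  deltas:
    - [0,0,0,0]
    - [0,0,-0.5,0]
    - [0,0,-1,0]
    - [0,0,-1.5,0]
    - [0,0,-2,0]
    - [0,0,-2,0]
    - [0,0,-2,0]
    - [0,0,-1.5,0]
    - [0,0,-0.5,0]
    - [0,0,0,0]

```text
time_s: 13.32
eef_pos: [0.4944, 0.2012, 0.1887]
tcp_rot: [-0.273, 3.119, -0.017]
contact_force: [-0.2, 0.9, -1.8]
gripper_width: 0.0416
```

```bash
python3 d.py .583 -.1945 .2;python3 snap.py g
```

```text
t13.32 pos [0.4944 0.2012 0.1887] jaw yaw 100.0 zax [ 0.012 -0.01  -1.   ] q [ 0.01  0.79 -0.84  1.9   0.82  0.84  0.46] F [-0.2  0.9 -1.8] M [ 0.09 -0.14  0.02] w 0.0416
delta tool cm [ -1.86 -40.52  -0.64]
```

View pics/gsc.png

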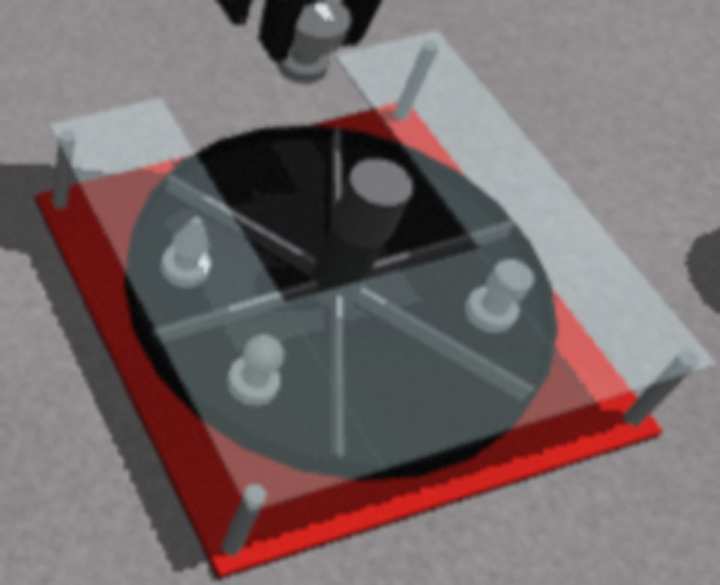

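>>> arm_command:
  deltas:
    - [0,-1,0,0]
    - [-0.2,-2,0,0]
    - [-0.2,-3,0,0]
    - [-0.2,-3,0,0]
    - [-0.2,-3,0,0]
    - [-0.2,-3,0,0]
    - [-0.2,-3,0,0]
    - [-0.2,-3,0,0]
    - [-0.2,-3,0,0]
    - [-0.2,-3,0,0]
    - [-0.2,-3,0,0]
    - [0,-2,0,0]

```text
time_s: 14.42
eef_pos: [0.5646, -0.1298, 0.1768]
tcp_rot: [0.29, -3.111, 0.02]
contact_force: [0.2, -1.1, -1.7]
gripper_width: 0.0412
```

```bash
python3 d.py .5825 -.194 .12
```

```text
t14.42 pos [ 0.5646 -0.1298  0.1768] jaw yaw 100.6 zax [-0.016 -0.014 -1.   ] q [ 0.61  0.88 -0.87  1.75  0.83  0.95  1.13] F [ 0.2 -1.1 -1.7] M [ 0.1  -0.15 -0.05] w 0.0412
delta tool cm [-0.68 -6.58  5.74]
```

>>> arm_command:
  deltas:
    - [-0.3,-2,0.5,0]
    - [-0.2,-2,1,0]
    - [0,-1,1,0]
    - [0,-0.3,1,0]
    - [0,0,0.5,0]
    - [0,0,0,0]
    - [0,0,0,0]

```text
time_s: 15.0
eef_pos: [0.5715, -0.194, 0.1261]
tcp_rot: [0.272, -3.096, 0.021]
contact_force: [0.6, 0.7, -0.7]
gripper_width: 0.0409
```

```bash
python3 d.py .5825 -.194 .046;python3 snap.py i
```

```text
t15.00 pos [ 0.5715 -0.194   0.1261] jaw yaw 100.0 zax [-0.032 -0.016 -0.999] q [ 0.67  0.97 -0.83  1.69  0.89  0.93  1.21] F [ 0.6  0.7 -0.7] M [ 0.13 -0.23 -0.05] w 0.0409
delta tool cm [-1.35 -0.1   7.97]
```

View pics/is.png

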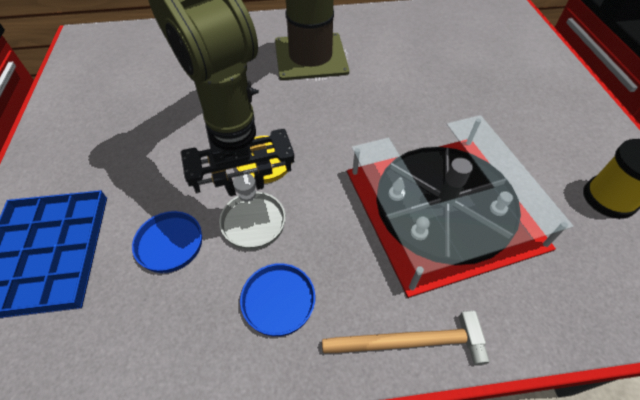

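>>> arm_command:
  deltas:
    - [-0.4,0,0.8,0]
    - [-0.3,0,1.2,0]
    - [-0.2,0,1.2,0]
    - [-0.1,0,1,0]
    - [0,0,0.5,0]
    - [0,0,0,0]
    - [0,0,0,0]

```text
time_s: 15.68
eef_pos: [0.5829, -0.1883, 0.0756]
tcp_rot: [0.282, -3.099, 0.02]
contact_force: [0.2, 0.1, -0.9]
gripper_width: 0.041
```

```bash
python3 d.py .5825 -.194 .046
```

```text
t15.68 pos [ 0.5829 -0.1883  0.0756] jaw yaw 100.4 zax [-0.028 -0.015 -0.999] q [ 0.64  1.05 -0.78  1.69  0.96  0.87  1.17] F [ 0.2  0.1 -0.9] M [ 0.08 -0.16  0.  ] w 0.0410
delta tool cm [ 0.05 -0.52  2.97]
```

>>> arm_command:
  deltas:
    - [0,-0.3,0.6,0]
    - [0,-0.1,0.7,0]
    - [0,0,0.6,0]
    - [0,0,0.3,0]
    - [0,0,0,0]
    - [0,0,0,0]

```text
time_s: 16.18
eef_pos: [0.5831, -0.1939, 0.0517]
tcp_rot: [0.281, -3.1, 0.021]
contact_force: [0.0, 1.2, -1.1]
gripper_width: 0.041
```

```bash
python3 d.py .5825 -.194 .046
```

```text
t16.18 pos [ 0.5831 -0.1939  0.0517] jaw yaw 100.4 zax [-0.027 -0.016 -0.999] q [ 0.63  1.08 -0.76  1.68  0.99  0.84  1.15] F [ 0.   1.2 -1.1] M [ 0.12 -0.19  0.02] w 0.0410
delta tool cm [0.04 0.01 0.57]
```

>>> arm_command:
  deltas:
    - [0,0,0.3,0]
    - [0,0,0,0]
    - [0,0,0.2,0]
    - [0,0,0,0]
    - [0,0,0,0]

```text
time_s: 16.6
eef_pos: [0.5835, -0.1939, 0.047]
tcp_rot: [0.281, -3.101, 0.021]
contact_force: [0.3, 0.7, -1.5]
gripper_width: 0.0411
```

```bash
python3 d.py .5825 -.194 .046
```

```text
t16.60 pos [ 0.5835 -0.1939  0.047 ] jaw yaw 100.4 zax [-0.026 -0.016 -1.   ] q [ 0.63  1.09 -0.76  1.68  1.    0.84  1.15] F [ 0.3  0.7 -1.5] M [ 0.14 -0.15 -0.02] w 0.0411
delta tool cm [0.09 0.01 0.1 ]
```

>>> arm_command:
  deltas:
    - [0,0,0.15,0]
    - [0,0,0,0]
    - [0,0,0.1,0]
    - [0,0,0,0]

```text
time_s: 16.93
eef_pos: [0.5835, -0.1939, 0.0458]
tcp_rot: [0.281, -3.102, 0.022]
contact_force: [-0.2, 0.4, -0.7]
gripper_width: 0.0409
```

```bash
python3 d.py .5825 -.194 .045
```

```text
t16.93 pos [ 0.5835 -0.1939  0.0458] jaw yaw 100.4 zax [-0.026 -0.017 -1.   ] q [ 0.63  1.09 -0.75  1.68  1.    0.83  1.14] F [-0.2  0.4 -0.7] M [ 0.06 -0.14 -0.02] w 0.0409
delta tool cm [0.1  0.01 0.08]
```

>>> arm_command:
  deltas:
    - [0,0,0.05,0]
    - [0,0,0,0]
    - [0,0,0,0]
    - [0,0,0,0]
    - [0,0,0,0]
    - [0,0,0,0]
    - [0,0,0,0]
  fingers: 0.6

```text
time_s: 17.52
eef_pos: [0.5846, -0.1937, 0.0455]
tcp_rot: [0.281, -3.104, 0.022]
contact_force: [0.2, -0.6, -0.8]
gripper_width: 0.0706
```

>>> arm_command:
  deltas:
    - [0,0,-0.5,0]
    - [0,0,-1,0]
    - [0,0,-2,0]
    - [0,0,-3,0]
    - [0,0,-3,0]
    - [0,0,-3,0]
    - [2,0,-2,0]
    - [3,0,-1,0]
    - [3,0,0,0]
    - [2,0,0,0]
    - [0,0,0,0]
    - [0,0,0,0]

```text
time_s: 18.52
eef_pos: [0.4884, -0.2064, 0.2193]
tcp_rot: [0.289, -3.11, 0.025]
contact_force: [-0.6, 0.5, 0.5]
gripper_width: 0.0709
```

```bash
python3 d.py;python3 snap.py k; python3 - <<'E'
import cv2
a=cv2.imread('pics/ks.png')[160:270,190:320];b=cv2.imread('pics/kt.png')[150:260,330:460]
cv2.imwrite('pics/kz.png',cv2.resize(cv2.hconcat([a,b]),None,fx=3,fy=3,interpolation=2))
E
```

```text
t18.52 pos [ 0.4884 -0.2064  0.2193] jaw yaw 100.6 zax [-0.016 -0.018 -1.   ] q [ 0.83  0.77 -0.93  1.86  0.79  0.94  1.28] F [-0.6  0.5  0.5] M [ 0.11 -0.2  -0.  ] w 0.0709
```

View pics/kz.png

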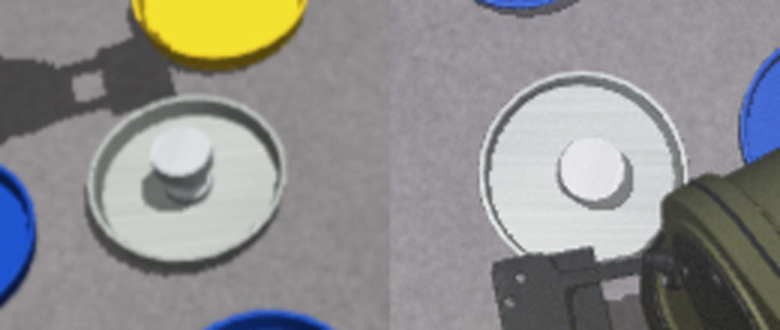

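View pics/ksc.png

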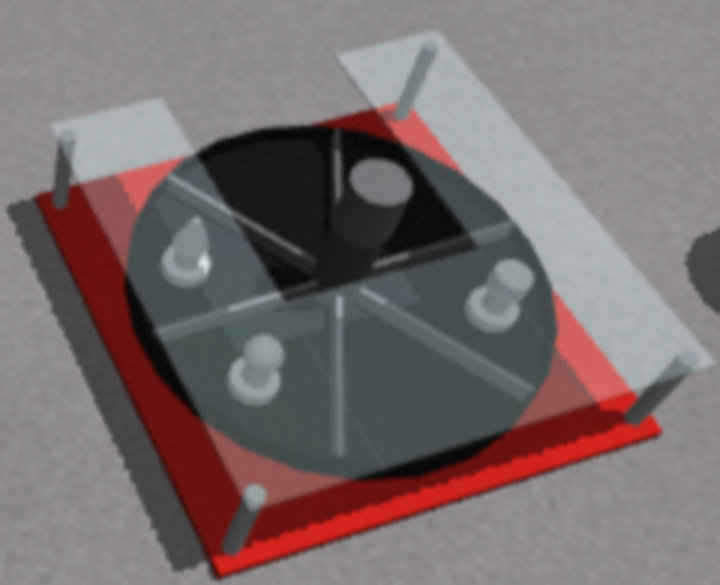

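View pics/ktc.png

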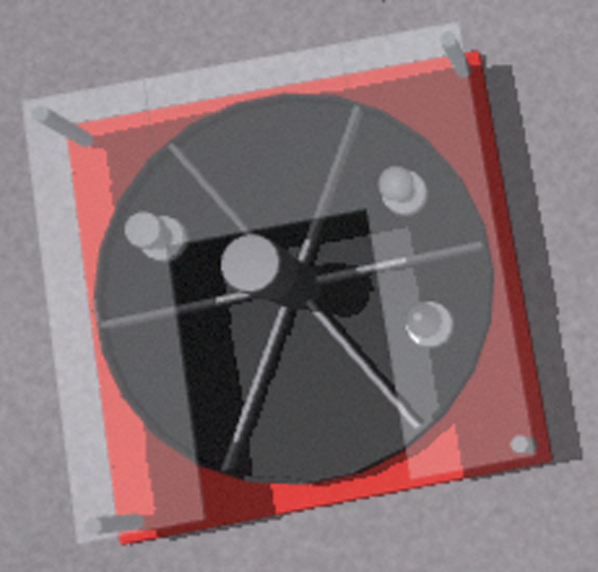

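The broad head stands upright near the dish's middle: its disc is at about scene px (251,211) and top px (397,206). The carousel's narrow, ball and cone heads are still upright, and the gripper is clear of everything.

```bash
python3 - <<'E'
from plant import bot
print(bot.hand_in())
E
```

```text
the job is handed in; nothing more can be done
None
```

The broad flat head now stands upright in the steel dish, and I handed the job in at about 18.6 s of the 51 s allowed.

- **Turning the carousel:** I turned the knob about +66°. The broad head's compartment came to rest at a bearing of 191.7°, against 190.7° for the opening's middle, so it was about 1° off. I accepted that. It had not moved when I looked again before the grasp.
- **Moving the head:** I gripped it by its 42 mm disc (the fingers read 41 mm) and lifted it straight up through the opening. I set it down in the dish with the gripper tilted about 1.7°. After release the head stood straight.
- **Last checks:** The final pictures show the head upright near the dish's centre. The narrow, ball and cone heads are still standing in the carousel, and the gripper is clear of everything. The wrist force reported at the end of each move stayed below about 3 N.
- **Disagreement in the measurements:** The broad head measured 100–102 mm from the axis, not the 105 mm given. That was within what the grasp allowed for.

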